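# Run in a shutter damper on the flywheel stand

## Task

Run in the shutter damper: take the crank knob and turn it counter-clockwise (seen from above) until the flywheel itself, not just the crank, makes about 20 turns a minute, and keep the flywheel between 16 and 24 turns a minute for five seconds without a break, never over 30. Then bring the flywheel to rest with its yellow stripe at the red pointer, within 2 cm, and let go of the knob. Drive the flywheel by the crank only: do not touch the disc or its hub, and leave the drag block and the other things on the bench alone.

Things in the scene. Friction and masses are not known exactly. Their poses are not given: they have to be found in the camera images.
- stand: Hand-cranked run-in stand fixed to the bench: round grey base plate, 360 mm across, 14 mm thick, carrying flywheel, crank, blue drag-block pocket and red pointer. Origin: centre of its underside, on the bench under the vertical turning axis; x axis towards the blue bracket, y axis towards the red pointer. All of it but crank and knob stays below 102 mm above the bench.
- axle (a point): On the vertical axis of flywheel and crank, 110 mm above the bench. The crank is not rigidly joined to the flywheel: it drives it through the viscous damper (black hub) being run in: torque on the flywheel about 0.10 N m per rad/s of speed difference, both directions, no spring. So the flywheel lags a turning crank, and a crank held still brakes it.
- knob_top (a point): Centre of the top of the orange upright round crank knob, 32 mm in diameter, 58 mm tall, 70 mm from the axis on the end of the red crank arm. Its top is 172.5 mm, its foot 114.5 mm above the bench; the arm (24 mm wide) tops at 112 mm. The knob spins freely on its pin: grip it from above and carry it round without turning the hand. The crank turns endlessly.
- flywheel (a joint): Flywheel angle, rad, counter-clockwise from above positive, counting on past full turns; 0 when the yellow stripe points along the stand's x axis; the stripe is at the red pointer at pi/2 plus whole turns. Inertia about 0.068 kg m2, varying by a quarter. Drag: dry friction, nominally 0.09 N m but anything from 0.03 to 0.18 (constant in a run), plus 0.002 N m per rad/s.
- disc: The flywheel disc: bright metal, 300 mm in diameter, 12 mm thick, with the black damper hub (80 mm in diameter, top 95 mm above the bench) on it; nominally 6.3 kg; the disc's top face is 67 mm above the bench. Origin on the axis, 54 mm above the bench; its x axis points along the yellow stripe. The hand must not touch disc or hub.
- stripe (a point): Outer end of the 20 mm wide yellow radial stripe painted on the disc: on the rim, 150 mm from the axis, at the top face.
- park_mark (a point): Tip of the red pointer fixed beside the rim, 155 mm from the axis, at the height of the disc's top face. The stripe parks here.
- drag_block: Brass block with a felt sole, 36 x 36 x 30 mm, nominally 0.12 kg, loose in the blue pocket, resting on the disc 118 mm from the axis and rubbing on it as the load. Its top is 97 mm above the bench. Origin: centre of its underside. Leave it alone.
- motor_carton: Bystander: long white and green carton, 460 x 75 x 75 mm.
- small_carton: Bystander: brown carton, 100 x 130 x 70 mm.
- grease_jar: Bystander: amber jar with blue cap, 70 mm in diameter, 80 mm tall.
- screwdriver: Bystander: red-handled screwdriver, 200 mm long, lying.
- wrench: Bystander: steel wrench, 180 mm long, lying.
- tube_piece: Bystander: standing piece of aluminium tube, 50 mm in diameter, 120 mm tall.

How it is judged:
By the outcome, as a careful person would: the job done as asked, in the order asked, and still so for the second after the job is handed in, with the robot touching nothing.
It also fails if it takes over 58 s, if anything falls off the work surface, if the arm or the gripper's body presses on something with over 40 N, if the wrist force passes 120 N, or if a joint passes its speed limit or range.

## Robot

A 6-joint arm with a two-finger parallel gripper is mounted at the origin on the work surface. World frame = base frame: x ahead of the robot, y to its left, z up, the work surface at z = 0. Lengths are in mm, angles in rad, forces in N, time in s.
With the tool pointing down it reaches from about 350 to 775 mm from the base axis. Payload 7.3 kg.
Tool frame: the origin (TCP) lies midway between the tips of the shut fingers; the grasp point (between the pads) lies 19 mm behind it; z points along the fingers, y is the line along which they close (so a half turn about z gives the same grasp; the last joint's range is limited). The gripper opens to 92 mm and grips with 3 to 60 N. Pads are 19 mm wide; open, the fingers measure 130 mm over their backs; the gripper's body (75 mm by 190 mm) begins 47 mm behind the grasp point.
Start: joints at [-1.336, 0.342, 1.524, -0, 1.275, -0.146], TCP at [195.147, -487.404, 226.741] pointing down, gripper open.
Joint ranges: [-2.53, 2.53], [-0.77, 2.02], [0.04, 2.7], [-1, 4.14], [0.28, 2.66], [-3.11, 3.11]. Speed limits (rad/s): [2.57, 2.57, 3.14, 3.14, 3.14, 3.14].

## Interface

Orientations are given as [roll, pitch, yaw] about the fixed x, y, z axes, in that order (R = Rz(yaw) Ry(pitch) Rx(roll)).
In Python, from plant import bot gives the robot as it stands.
- The arm moves only by the tool servo_tool, never from a script. Its argument "deltas" is a list of rows, each a list of 2 entries, a list of its own where there are three numbers: the shift along the tool's x, y, z in m, then the turn, a rotation vector about the tool's x, y, z in degrees. A call has 1 to 20 rows; each row shifts and turns the commanded pose from where the row before left it, along the tool's axes as they then stand; what a row does not reach is not made up. A row lasts 1/8 s, in which the tool goes at most 62.5 mm and 10.7 degrees, less where a joint would pass 70% of its speed; a pose out of reach is approached as far as the arm can. A call with a gripper value outside its range is refused whole. "fingers" is the opening, from 0 (shut) to 1 (fully open), set as the call begins (left out, the last holds). The fingers move at their own pace and stop on an object; the grip force is fixed at half the most. Time passes only in rows, so rows that do not move let the fingers close. It gives the time, the measured TCP pose, the force, the opening and the grip force at its end, in the units of the state.
- bot.get_obs(): the state, without advancing time (a new reading comes with each control period).
- bot.capture(name): name is "scene" or "top" or "wrist"; returns the picture (480x640x3 uint8, red, green, blue); there is no depth.
- bot.camera_model(name): a dict with "mtx" (3x3 intrinsics, pixels), "xyz" and "rotation" of the camera in the world. Camera axes: x right, y down, z forward; pixel columns grow to the right and rows downward; lengths in mm; the calibration is good to about 2 mm. A picture is of the moment at which its call begins: read the wrist's pose just before it. camera_model takes no time and is no camera call; for the wrist camera it gives the pose at the moment of the call.
- bot.close_job(): hands the job in; it is judged then, once.
The state is a dict: "time": time; "joint_positions": joint angles; "dq": joint speeds; "tau": joint torques, N m; "tool_pos": TCP position; "tcp_rot": TCP orientation; "contact_force": force on the tool from outside, world axes, zero at the start; "moment": the same for the moment, N m; "grip_width": finger opening in mm; "finger_force": force on a finger pad.
Only numpy, scipy, OpenCV 4.12 (cv2) and the standard library are available. Lean on these libraries where they do the work, as an engineer would, in place of code of your own. Each camera call takes 0.05 s, during which the arm holds its last target. There are 200 camera calls.

## Working session

There is one attempt and no reset: what is moved stays moved. The work goes in short steps, Python scripts to look and compute and a tool call to move; the robot and the scene stay as the last step left them, time stands still between calls to the robot, and variables do not carry over. Pictures are saved under pics/ and viewed, at most 10 in all, crops included, and the job is handed in when it is done.

Besides the shell and the picture viewer there is one more tool, called after "Call:" by a JSON object that holds its "name" and its "arguments". servo_tool: Moves the arm, as the interface text tells. Its arguments: {"type":"object","properties":{"deltas":{"type":"array"},"fingers":{"type":"number"}},"required":["deltas"]}

```bash
ls; mkdir -p pics; python3 - <<'E'
from plant import bot
import cv2
o=bot.get_obs();print({k:o[k] for k in('time','tool_pos','tcp_rot','grip_width')})
for n in("top","scene"):
    cv2.imwrite(f"pics/{n}0.png",bot.capture(n)[:,:,::-1]);m=bot.camera_model(n);print(n,m)
E
```

```text
pics
{'time': 0.0, 'tool_pos': array([ 195.04445331, -486.97395832,  226.02332517]), 'tcp_rot': array([-3.14002584e+00, -2.21003300e-04,  3.80832299e-01]), 'grip_width': 91.9164995830814}
top {'mtx': array([[617.76069786,   0.        , 320.02067485],
       [  0.        , 617.76069786, 239.4142923 ],
       [  0.        ,   0.        ,   1.        ]]), 'xyz': array([ 247.17481097,  -43.93755124, 1612.15820645]), 'rotation': array([-2.942253  , -0.00585345, -1.58768225])}
scene {'mtx': array([[584.86306645,   0.        , 317.22689173],
       [  0.        , 584.86306645, 238.01802088],
       [  0.        ,   0.        ,   1.        ]]), 'xyz': array([1187.35964391, -633.48659112, 1199.2974748 ]), 'rotation': array([-2.45443851,  0.0063972 ,  0.80229201])}
```

View pics/top0.png

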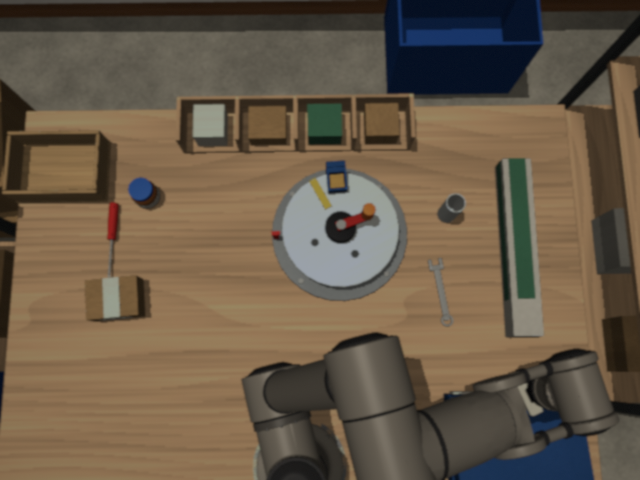

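View pics/scene0.png

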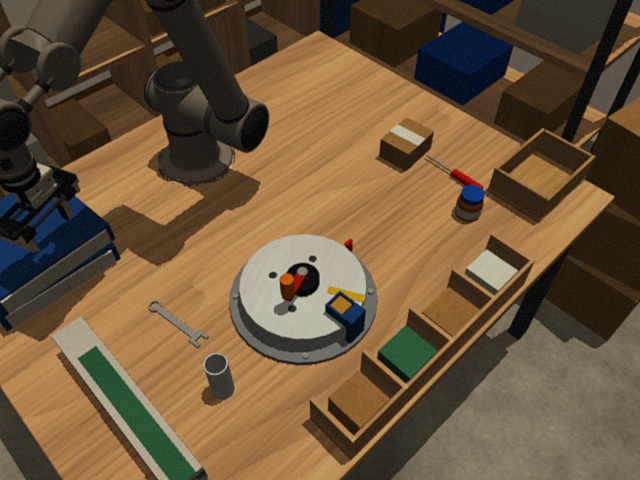

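The top view shows the axis near (341,228), knob at (369,210), pointer at (276,235), stripe from (313,181) to (328,208) and the blue bracket at (337,172). In the scene view the stripe is at (345,294) and the knob at (287,285). Next I'll measure these.

```bash
cat > h.py <<'E'
import numpy as np, cv2
from scipy.spatial.transform import Rotation as R
from scipy.optimize import least_squares
def rays(m,px):
    px=np.atleast_2d(px).astype(float); d=np.c_[px,np.ones(len(px))]@np.linalg.inv(m['mtx']).T
    return d@R.from_euler('xyz',m['rotation']).as_matrix().T
def plane(m,px,z):
    d=rays(m,px); return (m['xyz']+d*((z-m['xyz'][2])/d[:,2])[:,None])[:,:2]
def mask(im,lo,hi):
    return cv2.inRange(cv2.cvtColor(im,cv2.COLOR_RGB2HSV),lo,hi)
def pts(mk): y,x=np.nonzero(mk); return np.c_[x,y]
YEL=((21,140,110),(32,255,255))
E
python3 - <<'E'
from h import *
from plant import bot
for n,c in(("top",(341,228)),("scene",(303,290))):
    im=cv2.imread(f"pics/{n}0.png")[:,:,::-1].copy(); m=bot.camera_model(n)
    roi=np.zeros(im.shape[:2],np.uint8); cv2.circle(roi,c,85,255,-1)
    g=lambda a,b: mask(im,a,b)&roi
    # disc: bright low-saturation
    w=g((0,0,125),(180,60,255)); w=cv2.morphologyEx(w,cv2.MORPH_OPEN,np.ones((3,3)))
    cs=max(cv2.findContours(w,cv2.RETR_EXTERNAL,cv2.CHAIN_APPROX_NONE)[0],key=cv2.contourArea)[:,0]
    P=plane(m,cs,67)
    f=least_squares(lambda q:np.hypot(P[:,0]-q[0],P[:,1]-q[1])-q[2],[*P.mean(0),150],loss='soft_l1',f_scale=2)
    print(n,'disc',f.x,len(P))
    ax=f.x[:2]
    def blob(nm,a,b,z):
        mk=g(a,b); k,l,s,ce=cv2.connectedComponentsWithStats(mk)
        for i in range(1,k):
            if s[i,4]>12:
                p=plane(m,ce[i],z)[0]; d=p-ax; print(' ',nm,s[i,4],ce[i].round(1),p.round(1),'r',np.hypot(*d).round(1),'ang',np.arctan2(d[1],d[0]).round(3))
    blob('yel',*YEL,67); blob('orange',(6,180,120),(19,255,255),143); blob('red',(0,170,80),(5,255,255),67); blob('blue',(105,120,40),(125,255,255),80)
E
```

```text
top disc [ 584.18626357 -110.27777567  145.51540253] 416
  yel 144 [320.1 193.5] [680.6 -60.4] r 108.6 ang 0.477
  orange 41 [369.5 208.9] [ 618.3 -180.2] r 77.8 ang -1.117
  red 139 [353.8 220. ] [ 608.7 -145.9] r 43.2 ang -0.969
  red 24 [275.2 233.4] [576.6  55.9] r 166.3 ang 1.617
  blue 188 [335.2 167.2] [ 746.8 -100.6] r 162.9 ang 0.06
  blue 41 [337.7 189.4] [ 687.  -105.8] r 102.9 ang 0.044
scene disc [ 585.68766463 -114.09421589  146.42263121] 376
  yel 198 [346.4 293.4] [681.2 -60.2] r 109.7 ang 0.514
  orange 129 [286.4 278.8] [ 595.8 -165.7] r 52.6 ang -1.378
  orange 186 [340.6 304.3] [ 726.3 -127.5] r 141.2 ang -0.095
  red 32 [348.3 241.9] [577.5  53.7] r 168.0 ang 1.62
  red 112 [297.7 280.7] [ 575.8 -116.6] r 10.2 ang -2.891
  blue 370 [348.5 310.1] [721.9 -95.6] r 137.5 ang 0.135
```

Call:
{"name": "servo_tool", "arguments": {"deltas": [[[0,0,0],[0,0,7.27]],[[0,0,0],[0,0,7.27]],[[0,0,0],[0,0,7.27]],[[0.042,-0.031,0],[0,0,0]],[[0.042,-0.031,0],[0,0,0]],[[0.042,-0.031,0],[0,0,0]],[[0.042,-0.031,0],[0,0,0]],[[0.042,-0.031,0],[0,0,0]],[[0.042,-0.031,0],[0,0,0]],[[0.042,-0.031,0],[0,0,0]],[[0.042,-0.031,0],[0,0,0]],[[0.042,-0.031,0],[0,0,0]],[[0.042,-0.031,0],[0,0,0]],[[0,0,0],[0,0,0]]], "fingers": 1}}

```text
time: 1.85
tool_pos: [617.0, -174.4, 225.3]
tcp_rot: [-3.14, 0.001, 0.005]
contact_force: [-0.6, 0.3, -0.5]
grip_width: 92.0
finger_force: 0.0
```

```bash
python3 - <<'E'
from plant import bot
import cv2,numpy as np
o=bot.get_obs();print({k:o[k] for k in('time','tool_pos','tcp_rot','joint_positions','contact_force')})
m=bot.camera_model("wrist");w=bot.capture("wrist");s=bot.capture("scene");print(m)
cv2.imwrite("pics/w1.png",w[:,:,::-1]);cv2.imwrite("pics/s1.png",s[:,:,::-1])
import pickle;pickle.dump(m,open('w1.pkl','wb'))
E
```

```text
{'time': 1.85, 'tool_pos': array([ 617.01401138, -174.40168664,  225.32257999]), 'tcp_rot': array([-3.14047448e+00,  8.67318073e-04,  4.50781525e-03]), 'joint_positions': array([-3.95251915e-01,  5.62638483e-01,  1.17165246e+00,  7.01671182e-04,
        1.40853587e+00,  1.17092330e+00]), 'contact_force': array([-0.63268895,  0.32387113, -0.53779257])}
{'mtx': array([[403.11864984,   0.        , 321.7316637 ],
       [  0.        , 403.11864984, 240.57135009],
       [  0.        ,   0.        ,   1.        ]]), 'xyz': array([ 691.85142929, -173.77947665,  382.60990492]), 'rotation': array([ 2.86061928e+00,  6.30382330e-04, -1.56628134e+00])}
```

View pics/w1.png

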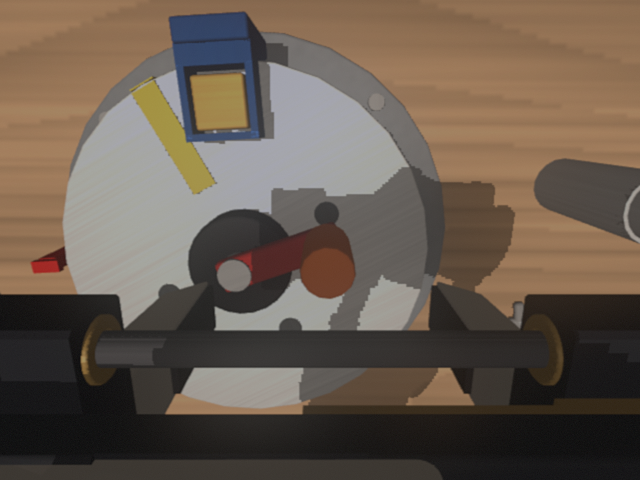

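View pics/s1.png

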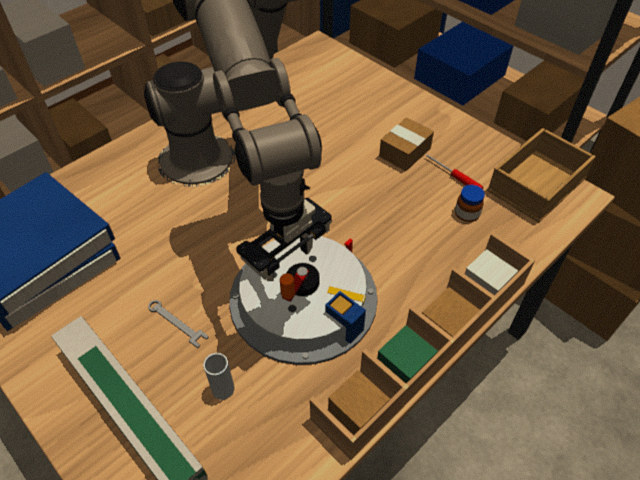

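The wrist view shows the knob top centred near (328,270) and the hub centred near (240,261). The stripe runs from (143,86) to (203,190), and the pointer tip is near (64,254). The scene view has a clear sight of the stripe at (345,294).

```bash
python3 - <<'E'
from h import *
import pickle
m=pickle.load(open('w1.pkl','rb'));im=cv2.imread('pics/w1.png')[:,:,::-1].copy()
hsv=cv2.cvtColor(im,cv2.COLOR_RGB2HSV);print(hsv[270,328],hsv[235,328],hsv[130,170],hsv[245,290],hsv[100,220],hsv[265,45])
# hub dark: circle
hm=((hsv[:,:,2]<60)&(hsv[:,:,1]<120)).astype(np.uint8)*255; hm[:205]=0;hm[316:]=0;hm[:,:180]=0;hm[:,275:]=0
cs=max(cv2.findContours(hm,cv2.RETR_EXTERNAL,cv2.CHAIN_APPROX_NONE)[0],key=cv2.contourArea)[:,0]
def circ(P,r):
    f=least_squares(lambda q:np.hypot(P[:,0]-q[0],P[:,1]-q[1])-r,P.mean(0),loss='soft_l1',f_scale=1);return f.x
ed=cs[(cs[:,0]<235)]
print('hub',circ(plane(m,ed,95),40))
km=cv2.inRange(hsv,(5,150,80),(20,255,255));km[:200]=0;km[310:]=0;km[:,:290]=0;km[:,370:]=0
v=hsv[...,2];print('v top/side',v[275,328],v[238,328])
ks=max(cv2.findContours(km,cv2.RETR_EXTERNAL,cv2.CHAIN_APPROX_NONE)[0],key=cv2.contourArea)[:,0]
print(cv2.boundingRect(ks)); lo=ks[ks[:,1]>272]; K=circ(plane(m,lo,172.5),16); print('knob',K)
print('knobguess',plane(m,(328,270),172.5))
print('bolt',plane(m,(235,275),118))
ym=cv2.inRange(hsv,(20,120,80),(34,255,255));ym[:,185:]&=0 if False else 255
k,l,s,c=cv2.connectedComponentsWithStats(ym)
for i in range(1,k):
    if s[i,4]>300: print('y',s[i],c[i],plane(m,c[i],67))
rm=cv2.inRange(hsv,(0,150,60),(5,255,255));rm[:,80:]=0;p=pts(rm);print('pointer',p[p[:,0].argmax()],plane(m,p[p[:,0].argmax()],67),plane(m,p.mean(0),67),plane(m,[(64,254)],67))
E
```

```text
[  9 159 109] [  7 112  75] [ 25 145 163] [  1 135  81] [ 22 135 161] [  1 195 161]
hub [ 589.0612639  -114.59279645]
v top/side 110 76
(301, 248, 53, 50)
knob [ 614.84929098 -177.19007675]
knobguess [[ 614.25481752 -177.47103554]]
bolt [[ 590.09370928 -113.31030161]]
y [ 192   75   53   53 2315] [219.63412527 101.42937365] [[707.74357209 -97.8367944 ]]
y [ 133   81   82  113 2845] [172.98383128 136.73497364] [[682.22458043 -60.77381123]]
pointer [ 63 248] [[593.43096759  38.02844131]] [[580.39812378  52.99340246]] [[588.2626993   38.10175113]]
```

Call:
{"name": "servo_tool", "arguments": {"deltas": [[[-0.0025,0.003,0.02],[0,0,0]],[[0,0,0.03],[0,0,0]],[[0,0,0.03],[0,0,0]],[[0,0,0.014],[0,0,0]]], "fingers": 1}}

```text
time: 2.45
tool_pos: [610.9, -181.2, 131.1]
tcp_rot: [-3.141, 0.003, -0.002]
contact_force: [-1.1, 0.3, -0.3]
grip_width: 91.8
finger_force: 0.0
```

Call:
{"name": "servo_tool", "arguments": {"deltas": [[[0,0,0],[0,0,0]],[[0,0,0],[0,0,0]],[[0,0,0],[0,0,0]],[[0,0,0],[0,0,0]],[[0,0,0],[0,0,0]]], "fingers": 0}}

```text
time: 3.08
tool_pos: [612.7, -180.3, 133.0]
tcp_rot: [3.141, -0.0, 0.0]
contact_force: [0.6, 0.1, -0.5]
grip_width: 46.2
finger_force: 0.0
```

```bash
python3 - <<'E'
from plant import bot
import cv2
for i in range(3):
    o=bot.get_obs();print(o['time'],o['tool_pos'],o['grip_width'],o['finger_force'],bot.camera_model('wrist')['xyz']); 
    w=bot.capture('wrist')
cv2.imwrite("pics/w2.png",w[:,:,::-1])
E
```

```text
3.075 [ 612.71767474 -180.33645061  133.03375193] 46.22687946226993 0.0 [ 687.36447705 -179.78956318  290.43967033]
3.125 [ 612.68646602 -180.32066674  132.91903782] 42.11492206169594 0.0 [ 687.34793883 -179.78948633  290.30329154]
3.175 [ 612.65283064 -180.3145105   132.83050438] 38.56285218944578 0.0 [ 687.33682199 -179.79555464  290.20171964]
```

View pics/w2.png

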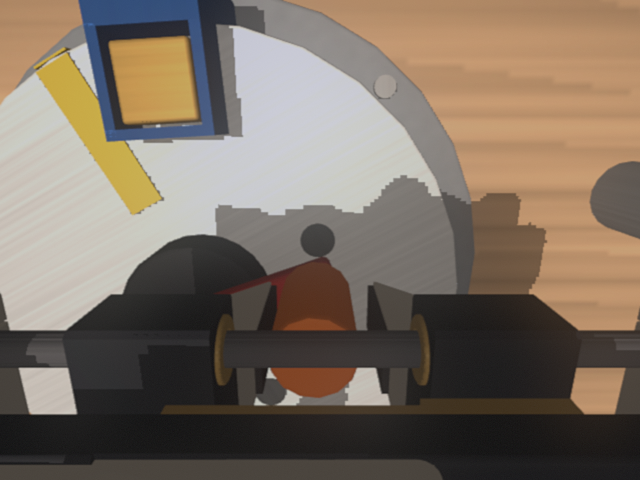

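The fingers straddle the knob, whose top is centred near (315,357), about 6 px left of the finger midpoint. I'll shift 3 mm that way and finish closing.

Call:
{"name": "servo_tool", "arguments": {"deltas": [[[0.002,-0.003,0],[0,0,0]],[[0,0,0],[0,0,0]],[[0,0,0],[0,0,0]],[[0,0,0],[0,0,0]]], "fingers": 0}}

```text
time: 3.72
tool_pos: [614.9, -178.2, 132.9]
tcp_rot: [3.14, -0.001, -0.0]
contact_force: [2.0, -5.0, 0.1]
grip_width: 31.5
finger_force: 30.0
```

```bash
cat > gen.py <<'E'
# crank rows: start angle a0 of commanded knob, list of angle steps -> tool deltas (tool x=wx, tool y=-wy); rounded w/o accumulation
import numpy as np, json, sys
def rows(a0,steps,off=(0,0),r=70.0,dec=0.5):
    a=a0+np.r_[0,np.cumsum(steps)]; p=r*np.c_[np.cos(a),np.sin(a)]
    p=np.round(p/dec)*dec; p[0]+=off; d=np.diff(p,axis=0)/1000
    return json.dumps([[[round(x,4),round(-y,4),0],[0,0,0]] for x,y in d]), a[-1]
E
python3 - <<'E'
from plant import bot
from gen import *
o=bot.get_obs();print(o['time'],o['tool_pos'],o['grip_width'],o['finger_force'],o['contact_force'],o['moment'])
s=[.08,.16,.24]+[.32]*17
print(rows(-1.18,s)); print(sum(s))
E
```

```text
3.725 [ 614.90855197 -178.20223811  132.87794675] 31.469113057101907 29.999699592590332 [ 2.03771988 -5.01893644  0.14632881] [-0.81079922 -0.22018089  0.04197564]
('[[[0.0055, -0.002, 0], [0, 0, 0]], [[0.0095, -0.006, 0], [0, 0, 0]], [[0.012, -0.0115, 0], [0, 0, 0]], [[0.0115, -0.019, 0], [0, 0, 0]], [[0.005, -0.022, 0], [0, 0, 0]], [[-0.0025, -0.022, 0], [0, 0, 0]], [[-0.009, -0.0205, 0], [0, 0, 0]], [[-0.015, -0.0165, 0], [0, 0, 0]], [[-0.0195, -0.0105, 0], [0, 0, 0]], [[-0.022, -0.0045, 0], [0, 0, 0]], [[-0.022, 0.003, 0], [0, 0, 0]], [[-0.02, 0.0095, 0], [0, 0, 0]], [[-0.016, 0.0155, 0], [0, 0, 0]], [[-0.0105, 0.02, 0], [0, 0, 0]], [[-0.0035, 0.022, 0], [0, 0, 0]], [[0.0035, 0.022, 0], [0, 0, 0]], [[0.0105, 0.0195, 0], [0, 0, 0]], [[0.016, 0.016, 0], [0, 0, 0]], [[0.02, 0.0095, 0], [0, 0, 0]], [[0.022, 0.003, 0], [0, 0, 0]]]', np.float64(4.740000000000001))
5.92
```

Call:
{"name": "servo_tool", "arguments": {"deltas": [[[0.0055,-0.002,0],[0,0,0]],[[0.0095,-0.006,0],[0,0,0]],[[0.012,-0.0115,0],[0,0,0]],[[0.0115,-0.019,0],[0,0,0]],[[0.005,-0.022,0],[0,0,0]],[[-0.0025,-0.022,0],[0,0,0]],[[-0.009,-0.0205,0],[0,0,0]],[[-0.015,-0.0165,0],[0,0,0]],[[-0.0195,-0.0105,0],[0,0,0]],[[-0.022,-0.0045,0],[0,0,0]]]}}

```text
time: 4.97
tool_pos: [589.7, -41.5, 132.8]
tcp_rot: [-3.141, -0.001, 0.002]
contact_force: [1.6, -10.4, -1.0]
grip_width: 31.3
finger_force: 30.0
```

```bash
cat > see.py <<'E'
from h import *
from plant import bot
C=np.array([588.2,-113.0]); 
def look(n='scene',save=None):
    o=bot.get_obs(); m=bot.camera_model(n); im=bot.capture(n)
    if save: cv2.imwrite(save,im[:,:,::-1])
    mk=mask(im,(22,110,60),(34,255,255)); p=pts(mk); q=plane(m,p,67)-C; r=np.hypot(*q.T)
    k=(r>60)&(r<152); p,q=p[k],q[k]
    mm=np.zeros_like(mk); mm[p[:,1],p[:,0]]=1
    N,l,s,c=cv2.connectedComponentsWithStats(mm); out=[]
    for i in range(1,N):
        if s[i,4]>25:
            w=plane(m,c[i],67)[0]-C; out.append((int(s[i,4]),round(float(np.hypot(*w)),1),round(float(np.arctan2(w[1],w[0])),3)))
    d=o['tool_pos'][:2]-C
    print(n,'t',round(o['time'],3),'knob r,a',np.hypot(*d).round(1),np.arctan2(d[1],d[0]).round(3),'F',o['contact_force'].round(1),'grip',round(o['grip_width'],1),'stripe(area,r,ang)',out)
E
python3 - <<'E'
from see import *
look('scene','pics/s2.png');look('wrist','pics/w3.png')
from gen import *
print(rows(-1.18+2.72,[.32]*20))
E
```

```text
scene t 4.975 knob r,a 71.5 1.549 F [  1.6 -10.4  -1. ] grip 31.3 stripe(area,r,ang) [(40, 140.2, 1.676)]
wrist t 5.025 knob r,a 71.1 1.591 F [-4.3  0.5  3.3] grip 31.3 stripe(area,r,ang) [(336, 140.6, 1.712)]
('[[[-0.022, 0.003, 0], [0, 0, 0]], [[-0.02, 0.0095, 0], [0, 0, 0]], [[-0.016, 0.0155, 0], [0, 0, 0]], [[-0.0105, 0.02, 0], [0, 0, 0]], [[-0.0035, 0.022, 0], [0, 0, 0]], [[0.0035, 0.022, 0], [0, 0, 0]], [[0.0105, 0.0195, 0], [0, 0, 0]], [[0.016, 0.016, 0], [0, 0, 0]], [[0.02, 0.0095, 0], [0, 0, 0]], [[0.022, 0.003, 0], [0, 0, 0]], [[0.022, -0.004, 0], [0, 0, 0]], [[0.0195, -0.011, 0], [0, 0, 0]], [[0.015, -0.0165, 0], [0, 0, 0]], [[0.009, -0.0205, 0], [0, 0, 0]], [[0.0025, -0.022, 0], [0, 0, 0]], [[-0.005, -0.022, 0], [0, 0, 0]], [[-0.0115, -0.019, 0], [0, 0, 0]], [[-0.0165, -0.0145, 0], [0, 0, 0]], [[-0.021, -0.0085, 0], [0, 0, 0]], [[-0.022, -0.0015, 0], [0, 0, 0]]]', np.float64(7.940000000000001))
```

```bash
cat > sim.py <<'E'
import numpy as np
def sim(segs,Tf,J=.068,th=0.5,w=0.,dt=.0025,c=.1,log=None):
    """segs: list of (duration, crank speed)"""
    for T,wc in segs:
        for _ in range(int(round(T/dt))):
            t=c*(wc-w)-.002*w
            if abs(w)<1e-9 and abs(t)<=Tf: continue
            wn=w+dt*(t-Tf*np.sign(w if abs(w)>1e-9 else t))/J
            if w*wn<0: wn=0.
            th+=dt*(w+wn)/2; w=wn
            if log is not None: log.append(w)
    return th,w
def steps(s): return [(.125,x*8) for x in s]
E
python3 - <<'E'
from sim import *
s=steps([.08,.16,.24]+[.32]*7)
for J in(.051,.068,.085):
  for Tf in(.03,.06,.09,.12,.15): print(J,Tf,np.round(sim(s,Tf,J),3),np.round(sim(s+[(.1,0)]+steps([.32]*20),Tf,J),3))
E
```

```text
0.051 0.03 [1.837 1.93 ] [7.206 2.211]
0.051 0.06 [1.604 1.66 ] [6.22  1.917]
0.051 0.09 [1.4   1.395] [5.266 1.623]
0.051 0.12 [1.2   1.132] [4.317 1.329]
0.051 0.15 [1.024 0.875] [3.395 1.035]
0.068 0.03 [1.641 1.741] [6.846 2.198]
0.068 0.06 [1.439 1.492] [5.909 1.905]
0.068 0.09 [1.263 1.251] [5.004 1.612]
0.068 0.12 [1.092 1.011] [4.103 1.319]
0.068 0.15 [0.942 0.779] [3.229 1.026]
0.085 0.03 [1.492 1.571] [6.5   2.173]
0.085 0.06 [1.314 1.343] [5.61  1.882]
0.085 0.09 [1.161 1.123] [4.752 1.591]
0.085 0.12 [1.012 0.905] [3.898 1.3  ]
0.085 0.15 [0.881 0.696] [3.071 1.01 ]
```

Call:
{"name": "servo_tool", "arguments": {"deltas": [[[-0.022,0.003,0],[0,0,0]],[[-0.02,0.0095,0],[0,0,0]],[[-0.016,0.0155,0],[0,0,0]],[[-0.0105,0.02,0],[0,0,0]],[[-0.0035,0.022,0],[0,0,0]],[[0.0035,0.022,0],[0,0,0]],[[0.0105,0.0195,0],[0,0,0]],[[0.016,0.016,0],[0,0,0]],[[0.02,0.0095,0],[0,0,0]],[[0.022,0.003,0],[0,0,0]],[[0.022,-0.004,0],[0,0,0]],[[0.0195,-0.011,0],[0,0,0]],[[0.015,-0.0165,0],[0,0,0]],[[0.009,-0.0205,0],[0,0,0]],[[0.0025,-0.022,0],[0,0,0]],[[-0.005,-0.022,0],[0,0,0]],[[-0.0115,-0.019,0],[0,0,0]],[[-0.0165,-0.0145,0],[0,0,0]],[[-0.021,-0.0085,0],[0,0,0]],[[-0.022,-0.0015,0],[0,0,0]]]}}

```text
time: 7.58
tool_pos: [582.0, -42.4, 132.8]
tcp_rot: [-3.141, -0.001, 0.001]
contact_force: [1.9, -9.8, -1.8]
grip_width: 31.7
finger_force: 30.0
```

```bash
python3 - <<'E'
from see import *
look('wrist','pics/w4.png');
from gen import *
print(rows(-1.18+9.12,[.32]*20))
E
```

```text
wrist t 7.575 knob r,a 70.9 1.659 F [ 1.9 -9.8 -1.8] grip 31.7 stripe(area,r,ang) [(2087, 78.3, 0.208)]
('[[[-0.0215, 0.005, 0], [0, 0, 0]], [[-0.019, 0.012, 0], [0, 0, 0]], [[-0.014, 0.0175, 0], [0, 0, 0]], [[-0.008, 0.021, 0], [0, 0, 0]], [[-0.001, 0.022, 0], [0, 0, 0]], [[0.006, 0.0215, 0], [0, 0, 0]], [[0.0125, 0.0185, 0], [0, 0, 0]], [[0.0175, 0.0135, 0], [0, 0, 0]], [[0.0215, 0.0075, 0], [0, 0, 0]], [[0.022, 0.0005, 0], [0, 0, 0]], [[0.0215, -0.007, 0], [0, 0, 0]], [[0.018, -0.013, 0], [0, 0, 0]], [[0.013, -0.018, 0], [0, 0, 0]], [[0.007, -0.0215, 0], [0, 0, 0]], [[-0.0005, -0.022, 0], [0, 0, 0]], [[-0.0075, -0.021, 0], [0, 0, 0]], [[-0.0135, -0.018, 0], [0, 0, 0]], [[-0.0185, -0.0125, 0], [0, 0, 0]], [[-0.0215, -0.006, 0], [0, 0, 0]], [[-0.022, 0.001, 0], [0, 0, 0]]]', np.float64(14.34))
```

Call:
{"name": "servo_tool", "arguments": {"deltas": [[[-0.0215,0.005,0],[0,0,0]],[[-0.019,0.012,0],[0,0,0]],[[-0.014,0.0175,0],[0,0,0]],[[-0.008,0.021,0],[0,0,0]],[[-0.001,0.022,0],[0,0,0]],[[0.006,0.0215,0],[0,0,0]],[[0.0125,0.0185,0],[0,0,0]],[[0.0175,0.0135,0],[0,0,0]],[[0.0215,0.0075,0],[0,0,0]],[[0.022,0.0005,0],[0,0,0]],[[0.0215,-0.007,0],[0,0,0]],[[0.018,-0.013,0],[0,0,0]],[[0.013,-0.018,0],[0,0,0]],[[0.007,-0.0215,0],[0,0,0]],[[-0.0005,-0.022,0],[0,0,0]],[[-0.0075,-0.021,0],[0,0,0]],[[-0.0135,-0.018,0],[0,0,0]],[[-0.0185,-0.0125,0],[0,0,0]],[[-0.0215,-0.006,0],[0,0,0]],[[-0.022,0.001,0],[0,0,0]]]}}

```text
time: 10.12
tool_pos: [574.1, -44.1, 132.8]
tcp_rot: [3.141, -0.001, 0.001]
contact_force: [2.9, -12.6, -3.0]
grip_width: 31.3
finger_force: 30.0
```

```bash
python3 - <<'E'
from see import *
look('wrist','pics/w5.png');look('scene','pics/s5.png')
a=cv2.imread('pics/w4.png');b=cv2.imread('pics/w5.png');cv2.imwrite('pics/ab.png',np.hstack([a[:400:,:],b[:400]])[::2,::2])
from gen import *
print(rows(-1.18+15.52,[.32]*20))
E
```

```text
wrist t 10.125 knob r,a 70.3 1.773 F [  2.9 -12.6  -3. ] grip 31.3 stripe(area,r,ang) []
scene t 10.175 knob r,a 69.9 1.812 F [-3.2 -3.8  2.3] grip 31.7 stripe(area,r,ang) [(278, 107.0, -0.958)]
('[[[-0.021, 0.008, 0], [0, 0, 0]], [[-0.0175, 0.014, 0], [0, 0, 0]], [[-0.012, 0.0185, 0], [0, 0, 0]], [[-0.005, 0.022, 0], [0, 0, 0]], [[0.0015, 0.022, 0], [0, 0, 0]], [[0.0085, 0.0205, 0], [0, 0, 0]], [[0.0145, 0.017, 0], [0, 0, 0]], [[0.019, 0.0115, 0], [0, 0, 0]], [[0.022, 0.005, 0], [0, 0, 0]], [[0.022, -0.0025, 0], [0, 0, 0]], [[0.0205, -0.009, 0], [0, 0, 0]], [[0.0165, -0.015, 0], [0, 0, 0]], [[0.011, -0.0195, 0], [0, 0, 0]], [[0.004, -0.022, 0], [0, 0, 0]], [[-0.003, -0.022, 0], [0, 0, 0]], [[-0.0095, -0.02, 0], [0, 0, 0]], [[-0.0155, -0.016, 0], [0, 0, 0]], [[-0.02, -0.0105, 0], [0, 0, 0]], [[-0.022, -0.0035, 0], [0, 0, 0]], [[-0.022, 0.0035, 0], [0, 0, 0]]]', np.float64(20.740000000000002))
```

View pics/ab.png

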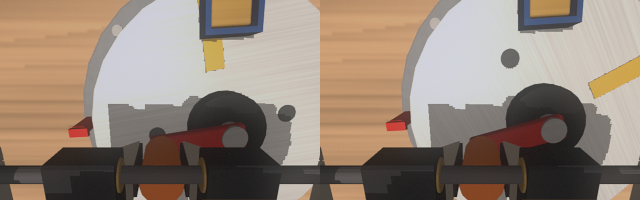

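The stripe advanced from 0.21 rad (t=7.58) to −0.96 rad (t=10.18, plus whole turns), averaging about 18.8 rpm. I'll do an unbroken 7.5 s run slightly faster.

```bash
python3 - <<'E'
from gen import *
a=-1.18+15.52
import gen
for i in range(3):
    r,b=rows(a,[.335]*20); print(r,b); a=b
E
```

```text
[[[-0.022, 0.0085, 0], [0, 0, 0]], [[-0.0175, 0.015, 0], [0, 0, 0]], [[-0.012, 0.02, 0], [0, 0, 0]], [[-0.0045, 0.023, 0], [0, 0, 0]], [[0.0035, 0.023, 0], [0, 0, 0]], [[0.0105, 0.021, 0], [0, 0, 0]], [[0.017, 0.016, 0], [0, 0, 0]], [[0.021, 0.0095, 0], [0, 0, 0]], [[0.0235, 0.0025, 0], [0, 0, 0]], [[0.0225, -0.006, 0], [0, 0, 0]], [[0.0195, -0.0125, 0], [0, 0, 0]], [[0.0145, -0.0185, 0], [0, 0, 0]], [[0.007, -0.022, 0], [0, 0, 0]], [[0.0, -0.0235, 0], [0, 0, 0]], [[-0.008, -0.022, 0], [0, 0, 0]], [[-0.015, -0.018, 0], [0, 0, 0]], [[-0.0195, -0.0125, 0], [0, 0, 0]], [[-0.023, -0.005, 0], [0, 0, 0]], [[-0.023, 0.003, 0], [0, 0, 0]], [[-0.021, 0.01, 0], [0, 0, 0]]] 21.04
[[[-0.0165, 0.0165, 0], [0, 0, 0]], [[-0.0105, 0.021, 0], [0, 0, 0]], [[-0.0025, 0.0235, 0], [0, 0, 0]], [[0.005, 0.0225, 0], [0, 0, 0]], [[0.0125, 0.02, 0], [0, 0, 0]], [[0.018, 0.0145, 0], [0, 0, 0]], [[0.022, 0.008, 0], [0, 0, 0]], [[0.0235, -0.0, 0], [0, 0, 0]], [[0.022, -0.0075, 0], [0, 0, 0]], [[0.0185, -0.014, 0], [0, 0, 0]], [[0.013, -0.0195, 0], [0, 0, 0]], [[0.0055, -0.023, 0], [0, 0, 0]], [[-0.0025, -0.023, 
[... 253 characters left out ...]
]] 27.74
[[[-0.0085, 0.0215, 0], [0, 0, 0]], [[-0.001, 0.0235, 0], [0, 0, 0]], [[0.007, 0.022, 0], [0, 0, 0]], [[0.014, 0.019, 0], [0, 0, 0]], [[0.0195, 0.013, 0], [0, 0, 0]], [[0.0225, 0.006, 0], [0, 0, 0]], [[0.023, -0.0015, 0], [0, 0, 0]], [[0.0215, -0.0095, 0], [0, 0, 0]], [[0.0175, -0.0155, 0], [0, 0, 0]], [[0.011, -0.0205, 0], [0, 0, 0]], [[0.0035, -0.023, 0], [0, 0, 0]], [[-0.004, -0.023, 0], [0, 0, 0]], [[-0.0115, -0.0205, 0], [0, 0, 0]], [[-0.0175, -0.0155, 0], [0, 0, 0]], [[-0.0215, -0.009, 0], [0, 0, 0]], [[-0.0235, -0.001, 0], [0, 0, 0]], [[-0.0225, 0.0065, 0], [0, 0, 0]], [[-0.019, 0.0135, 0], [0, 0, 0]], [[-0.0135, 0.019, 0], [0, 0, 0]], [[-0.0065, 0.0225, 0], [0, 0, 0]]] 34.44
```

Call:
{"name": "servo_tool", "arguments": {"deltas": [[[-0.022,0.0085,0],[0,0,0]],[[-0.0175,0.015,0],[0,0,0]],[[-0.012,0.02,0],[0,0,0]],[[-0.0045,0.023,0],[0,0,0]],[[0.0035,0.023,0],[0,0,0]],[[0.0105,0.021,0],[0,0,0]],[[0.017,0.016,0],[0,0,0]],[[0.021,0.0095,0],[0,0,0]],[[0.0235,0.0025,0],[0,0,0]],[[0.0225,-0.006,0],[0,0,0]],[[0.0195,-0.0125,0],[0,0,0]],[[0.0145,-0.0185,0],[0,0,0]],[[0.007,-0.022,0],[0,0,0]],[[0.0,-0.0235,0],[0,0,0]],[[-0.008,-0.022,0],[0,0,0]],[[-0.015,-0.018,0],[0,0,0]],[[-0.0195,-0.0125,0],[0,0,0]],[[-0.023,-0.005,0],[0,0,0]],[[-0.023,0.003,0],[0,0,0]],[[-0.021,0.01,0],[0,0,0]]]}}

```text
time: 12.72
tool_pos: [548.8, -57.3, 132.9]
tcp_rot: [3.138, -0.004, 0.001]
contact_force: [12.2, -16.0, -11.6]
grip_width: 31.4
finger_force: 30.0
```

Call:
{"name": "servo_tool", "arguments": {"deltas": [[[-0.0165,0.0165,0],[0,0,0]],[[-0.0105,0.021,0],[0,0,0]],[[-0.0025,0.0235,0],[0,0,0]],[[0.005,0.0225,0],[0,0,0]],[[0.0125,0.02,0],[0,0,0]],[[0.018,0.0145,0],[0,0,0]],[[0.022,0.008,0],[0,0,0]],[[0.0235,0.0,0],[0,0,0]],[[0.022,-0.0075,0],[0,0,0]],[[0.0185,-0.014,0],[0,0,0]],[[0.013,-0.0195,0],[0,0,0]],[[0.0055,-0.023,0],[0,0,0]],[[-0.0025,-0.023,0],[0,0,0]],[[-0.0095,-0.0215,0],[0,0,0]],[[-0.0165,-0.0165,0],[0,0,0]],[[-0.0205,-0.011,0],[0,0,0]],[[-0.023,-0.003,0],[0,0,0]],[[-0.023,0.0045,0],[0,0,0]],[[-0.02,0.012,0],[0,0,0]],[[-0.015,0.018,0],[0,0,0]]]}}

```text
time: 15.22
tool_pos: [531.0, -79.4, 133.0]
tcp_rot: [3.138, -0.008, 0.0]
contact_force: [20.3, -10.1, -15.7]
grip_width: 31.6
finger_force: 30.0
```

Call:
{"name": "servo_tool", "arguments": {"deltas": [[[-0.0085,0.0215,0],[0,0,0]],[[-0.001,0.0235,0],[0,0,0]],[[0.007,0.022,0],[0,0,0]],[[0.014,0.019,0],[0,0,0]],[[0.0195,0.013,0],[0,0,0]],[[0.0225,0.006,0],[0,0,0]],[[0.023,-0.0015,0],[0,0,0]],[[0.0215,-0.0095,0],[0,0,0]],[[0.0175,-0.0155,0],[0,0,0]],[[0.011,-0.0205,0],[0,0,0]],[[0.0035,-0.023,0],[0,0,0]],[[-0.004,-0.023,0],[0,0,0]],[[-0.0115,-0.0205,0],[0,0,0]],[[-0.0175,-0.0155,0],[0,0,0]],[[-0.0215,-0.009,0],[0,0,0]],[[-0.0235,-0.001,0],[0,0,0]],[[-0.0225,0.0065,0],[0,0,0]],[[-0.019,0.0135,0],[0,0,0]],[[-0.0135,0.019,0],[0,0,0]],[[-0.0065,0.0225,0],[0,0,0]]]}}

```text
time: 17.73
tool_pos: [523.2, -106.5, 133.1]
tcp_rot: [3.14, -0.011, -0.001]
contact_force: [27.6, -0.8, -19.8]
grip_width: 31.4
finger_force: 30.0
```

```bash
python3 - <<'E'
from see import *
look('scene','pics/s6.png');look('wrist','pics/w6.png')
E
```

```text
scene t 17.725 knob r,a 65.3 3.042 F [ 27.6  -0.8 -19.8] grip 31.4 stripe(area,r,ang) [(112, 122.2, 2.374)]
wrist t 17.775 knob r,a 65.0 3.079 F [ 17.8  -6.3 -14.2] grip 31.6 stripe(area,r,ang) [(384, 106.8, 2.414)]
```

```bash
python3 - <<'E'
from sim import *
from gen import rows
from scipy.optimize import least_squares
prof=steps([.08,.16,.24]+[.32]*7)+[(.1,0)]+steps([.32]*20)+[(.05,0)]+steps([.32]*20)+[(.1,0)]+steps([.335]*60)+[(.1,0)]
t0=3.725
obs=[(4.975,1.676),(5.025,1.712),(7.575,6.49),(10.175,11.608),(17.725,27.507),(17.775,27.55)]
def upto(T,d):
    out=[(d,0)];rem=T-t0-d
    for D,w in prof:
        x=min(D,rem); 
        if x<=1e-9:break
        out.append((x,w));rem-=x
    return out
def res(p): return [sim(upto(t,p[2]),p[0],p[1],.502)[0]-o for t,o in obs]
f=least_squares(res,[.04,.068,.06],bounds=([.01,.045,0],[.2,.09,.15]),diff_step=.05);print(f.x,f.fun)
Tf,J,d=f.x; th,w=sim(upto(17.825,d),Tf,J,.502);print('now',th,w)
# plan: n full rows then ramp, then hold
for n in range(8,18):
  for last in (.1,.2,.3):
    s=[.335]*n+[last]+[0]*12
    print(n,last,np.round(sim([(d,0)]+steps(s),Tf,J,th,w),3)[0]-8*np.pi-1.622-2*np.pi) if True else 0
E
```

```text
[0.04963678 0.05258844 0.01776714] [-0.03884309  0.00964095  0.00646527  0.01877615 -0.03485773  0.02654119]
now 27.6697325604336 1.7514232695361118
8 0.1 -2.6729265358979326
8 0.2 -2.593926535897932
8 0.3 -2.5129265358979325
9 0.1 -2.406926535897931
9 0.2 -2.3269265358979325
9 0.3 -2.2469265358979307
10 0.1 -2.1399265358979314
10 0.2 -2.0609265358979307
10 0.3 -1.9799265358979312
11 0.1 -1.872926535897932
11 0.2 -1.7939265358979313
11 0.3 -1.7129265358979318
12 0.1 -1.6059265358979324
12 0.2 -1.5269265358979318
12 0.3 -1.4459265358979323
13 0.1 -1.3389265358979294
13 0.2 -1.2599265358979324
13 0.3 -1.1789265358979293
14 0.1 -1.07192653589793
14 0.2 -0.9919265358979317
14 0.3 -0.9109265358979286
15 0.1 -0.8049265358979341
15 0.2 -0.7249265358979287
15 0.3 -0.6439265358979327
16 0.1 -0.5369265358979334
16 0.2 -0.45792653589793275
16 0.3 -0.3769265358979297
17 0.1 -0.26992653589793036
17 0.2 -0.18992653589793207
17 0.3 -0.108926535897929
```

```bash
python3 - <<'E'
from gen import rows
from sim import *
s=[.335]*17+[.25,.1,0]
print(rows(34.44,s,off=(-2.5,.5)))
print(sim([(.018,0)]+steps(s)+[(1.5,0)],.0496,.0526,27.67,1.75)[0]-10*np.pi-1.622)
E
```

```text
('[[[0.0035, 0.0235, 0], [0, 0, 0]], [[0.009, 0.0215, 0], [0, 0, 0]], [[0.0155, 0.018, 0], [0, 0, 0]], [[0.02, 0.0115, 0], [0, 0, 0]], [[0.023, 0.004, 0], [0, 0, 0]], [[0.023, -0.0035, 0], [0, 0, 0]], [[0.0205, -0.011, 0], [0, 0, 0]], [[0.016, -0.017, 0], [0, 0, 0]], [[0.0095, -0.0215, 0], [0, 0, 0]], [[0.0015, -0.0235, 0], [0, 0, 0]], [[-0.006, -0.0225, 0], [0, 0, 0]], [[-0.013, -0.0195, 0], [0, 0, 0]], [[-0.0185, -0.014, 0], [0, 0, 0]], [[-0.022, -0.007, 0], [0, 0, 0]], [[-0.0235, 0.001, 0], [0, 0, 0]], [[-0.022, 0.008, 0], [0, 0, 0]], [[-0.018, 0.015, 0], [0, 0, 0]], [[-0.0095, 0.0145, 0], [0, 0, 0]], [[-0.0025, 0.0065, 0], [0, 0, 0]], [[0.0, -0.0, 0], [0, 0, 0]]]', np.float64(40.485))
-0.07204279491780619
```

Call:
{"name": "servo_tool", "arguments": {"deltas": [[[0.0035,0.0235,0],[0,0,0]],[[0.009,0.0215,0],[0,0,0]],[[0.0155,0.018,0],[0,0,0]],[[0.02,0.0115,0],[0,0,0]],[[0.023,0.004,0],[0,0,0]],[[0.023,-0.0035,0],[0,0,0]],[[0.0205,-0.011,0],[0,0,0]],[[0.016,-0.017,0],[0,0,0]],[[0.0095,-0.0215,0],[0,0,0]],[[0.0015,-0.0235,0],[0,0,0]],[[-0.006,-0.0225,0],[0,0,0]],[[-0.013,-0.0195,0],[0,0,0]],[[-0.0185,-0.014,0],[0,0,0]],[[-0.022,-0.007,0],[0,0,0]],[[-0.0235,0.001,0],[0,0,0]],[[-0.022,0.008,0],[0,0,0]],[[-0.018,0.015,0],[0,0,0]],[[-0.0095,0.0145,0],[0,0,0]],[[-0.0025,0.0065,0],[0,0,0]],[[0,0,0],[0,0,0]]]}}

```text
time: 20.32
tool_pos: [526.8, -90.2, 132.9]
tcp_rot: [3.14, -0.004, -0.001]
contact_force: [5.9, -5.1, -4.8]
grip_width: 31.3
finger_force: 30.0
```

Call:
{"name": "servo_tool", "arguments": {"deltas": [[[0,0,0],[0,0,0]],[[0,0,0],[0,0,0]],[[0,0,0],[0,0,0]],[[0,0,0],[0,0,0]],[[0,0,0],[0,0,0]],[[0,0,0],[0,0,0]],[[0,0,0],[0,0,0]],[[0,0,0],[0,0,0]],[[0,0,0],[0,0,0]],[[0,0,0],[0,0,0]]]}}

```text
time: 21.58
tool_pos: [527.2, -89.2, 132.9]
tcp_rot: [3.141, -0.004, -0.0]
contact_force: [8.2, -2.0, -4.8]
grip_width: 31.2
finger_force: 30.0
```

```bash
python3 - <<'E'
from see import *
look('scene','pics/s7.png');look('wrist','pics/w7.png')
look('scene','pics/s8.png')
E
```

```text
scene t 21.575 knob r,a 65.5 2.769 F [ 8.2 -2.  -4.8] grip 31.2 stripe(area,r,ang) [(179, 106.7, 1.8)]
wrist t 21.625 knob r,a 65.5 2.769 F [ 8.1 -3.  -4.3] grip 31.4 stripe(area,r,ang) [(5378, 106.8, 1.784)]
scene t 21.675 knob r,a 65.5 2.769 F [ 8.  -3.1 -4.5] grip 31.4 stripe(area,r,ang) [(177, 107.4, 1.801)]
```

View pics/w7.png

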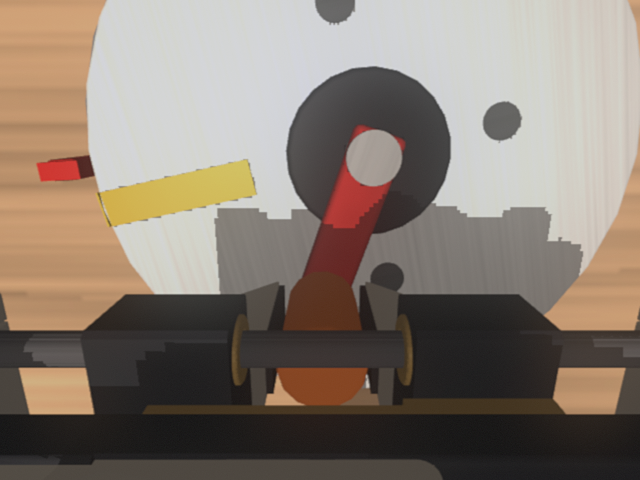

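View pics/s8.png

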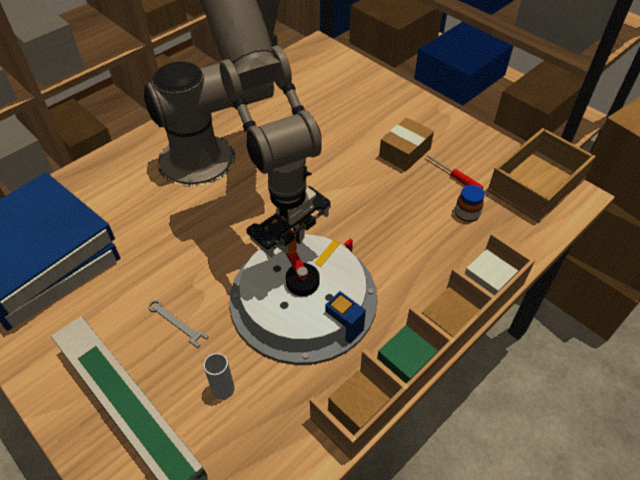

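The flywheel has stopped slightly past the mark: in the wrist view the stripe's outer end is at (104,210) and the pointer tip at (92,167). I'll measure that and work out a small reverse nudge.

```bash
python3 - <<'E'
from see import *
from sim import *
from gen import rows
m=bot.camera_model('wrist'); c=plane(m,(368.5,150),95)[0]; print('centre',c)
for nm,p in(('outer',(104.5,210)),('inner',(251,177)),('tip',(91.5,167)),('tipU',(91.5,158)),('tipL',(91.5,177)),('bolt',(374,158))):
    q=plane(m,p,67)[0]-c; print(nm,q.round(1),np.hypot(*q).round(1),np.arctan2(q[1],q[0]).round(3))
for s in ([-.15,-.15],[-.2,-.2],[-.25,-.25],[-.3,-.3],[-.2]*3,[-.25]*3,[-.2]*4):
    print(s,[round(sim(steps(s)+[(1.5,0)],Tf,J,0.)[0],3) for Tf,J in((.05,.0526),(.04,.065),(.045,.06))])
E
```

```text
centre [ 590.47331197 -110.9791616 ]
outer [-34.6 144.6] 148.7 1.805
inner [-16.1  61.2] 63.2 1.828
tip [-10.6 148.2] 148.6 1.642
tipU [ -5.8 147.5] 147.6 1.61
tipL [-16.  149.1] 149.9 1.678
bolt [-5.8 -6.3] 8.6 -2.312
[-0.15, -0.15] [np.float64(-0.063), np.float64(-0.071), np.float64(-0.066)]
[-0.2, -0.2] [np.float64(-0.115), np.float64(-0.124), np.float64(-0.118)]
[-0.25, -0.25] [np.float64(-0.174), np.float64(-0.184), np.float64(-0.176)]
[-0.3, -0.3] [np.float64(-0.238), np.float64(-0.249), np.float64(-0.24)]
[-0.2, -0.2, -0.2] [np.float64(-0.213), np.float64(-0.23), np.float64(-0.218)]
[-0.25, -0.25, -0.25] [np.float64(-0.315), np.float64(-0.333), np.float64(-0.32)]
[-0.2, -0.2, -0.2, -0.2] [np.float64(-0.322), np.float64(-0.347), np.float64(-0.33)]
```

```bash
python3 -c "
from gen import rows
print(rows(40.485,[-.25,-.25]))"
```

```text
('[[[0.008, -0.0155, 0], [0, 0, 0]], [[0.0115, -0.013, 0], [0, 0, 0]]]', np.float64(39.985))
```

Call:
{"name": "servo_tool", "arguments": {"deltas": [[[0.008,-0.0155,0],[0,0,0]],[[0.0115,-0.013,0],[0,0,0]],[[0,0,0],[0,0,0]],[[0,0,0],[0,0,0]],[[0,0,0],[0,0,0]],[[0,0,0],[0,0,0]],[[0,0,0],[0,0,0]],[[0,0,0],[0,0,0]],[[0,0,0],[0,0,0]],[[0,0,0],[0,0,0]]]}}

```text
time: 22.98
tool_pos: [545.7, -60.5, 132.8]
tcp_rot: [3.141, -0.002, 0.0]
contact_force: [3.4, -2.9, -1.3]
grip_width: 31.4
finger_force: 30.0
```

```bash
python3 - <<'E'
from see import *
look('scene');look('wrist','pics/w9.png');look('scene')
E
```

```text
scene t 22.975 knob r,a 67.5 2.252 F [ 3.4 -2.9 -1.3] grip 31.4 stripe(area,r,ang) [(180, 107.0, 1.612)]
wrist t 23.025 knob r,a 67.6 2.252 F [ 3.4 -4.1 -1.5] grip 31.7 stripe(area,r,ang) [(5363, 106.9, 1.596), (67, 151.3, 1.595)]
scene t 23.075 knob r,a 67.6 2.253 F [ 3.5 -3.4 -1.9] grip 31.4 stripe(area,r,ang) [(189, 107.1, 1.613)]
```

View pics/w9.png

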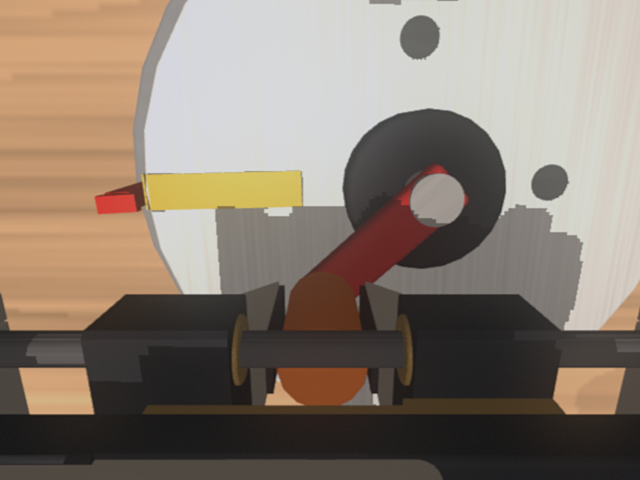

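The stripe's outer end (145,191) now lies at the pointer tip (141,190), and everything is at rest. I'll release and retreat.

Call:
{"name": "servo_tool", "arguments": {"deltas": [[[0,0,0],[0,0,0]],[[0,0,0],[0,0,0]],[[0,0,0],[0,0,0]],[[0,0,0],[0,0,0]],[[0,0,0],[0,0,0]],[[0,0,-0.01],[0,0,0]],[[0,0,-0.02],[0,0,0]],[[0,0,-0.03],[0,0,0]],[[0,0,-0.03],[0,0,0]],[[0,0,-0.02],[0,0,0]],[[0,0,0],[0,0,0]],[[0,0,0],[0,0,0]]], "fingers": 1}}

```text
time: 24.62
tool_pos: [544.2, -60.3, 242.1]
tcp_rot: [-3.141, 0.001, 0.0]
contact_force: [0.4, 0.0, -0.5]
grip_width: 92.1
finger_force: 0.0
```

```bash
python3 - <<'E'
from see import *
look('scene');look('wrist','pics/w10.png');look('scene')
E
```

```text
scene t 24.625 knob r,a 68.7 2.267 F [ 0.4  0.  -0.5] grip 92.1 stripe(area,r,ang) [(186, 106.8, 1.61)]
wrist t 24.675 knob r,a 68.8 2.267 F [-0.4  0.5 -0.2] grip 91.9 stripe(area,r,ang) [(2428, 106.9, 1.598), (26, 151.5, 1.594)]
scene t 24.725 knob r,a 68.8 2.267 F [-0.9  0.3 -0. ] grip 91.9 stripe(area,r,ang) [(180, 107.1, 1.611)]
```

View pics/w10.png

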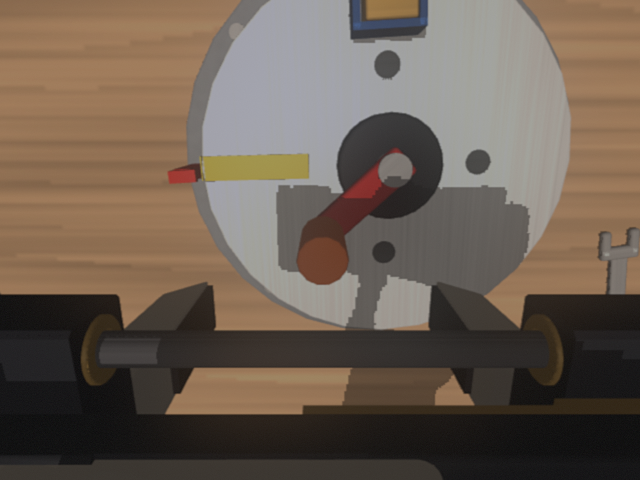

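The stripe's outer end (202,168) is at the pointer tip (200,168), the hand is clear and nothing is moving.

```bash
python3 -c "
from plant import bot
print(bot.close_job())"
```

```text
the job is handed in; nothing more can be done
None
```

I ran the damper in and handed the job in at about 25 s: the camera readings put the flywheel at an average of 20.1 turns a minute over an unbroken 7.5 s. It overshot the red pointer by about 0.17 rad, so I turned the crank back slightly. The yellow stripe now rests at the pointer by eye, and the knob is released.

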